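# Put the trial's wearables on charge

### The job

The trial is over: put the four wearable instruments (the big oblong transmitter, the small round-ended finger oximeter, the round heart-rate recorder and the square wrist monitor) on charge, each on the pad that carries its own outline. Each must lie flat and face up, centred in its outline and squared up with it. Set them down, do not drop them, and leave the breathing mask and the drinking glass where they stand.

Things in the scene. Friction and masses are not known exactly. Their poses are not given: they have to be found in the camera images.
- transmitter: Telemetry transmitter worn on the chest: the big oblong device, a grey plastic box 104 x 56 x 26 mm (x, y, z) with a black face and display on top; two steel nipples 8 mm in diameter stick out 8 mm from its +x end, 14 mm above its underside. About 0.24 kg. Lies face up on the desk at any angle. Origin: centre of the underside of the box; x along the length, y across the width, z up
- oximeter: Finger pulse oximeter: the small oblong device with strongly rounded ends, white plastic clamshell 62 x 36 x 30 mm (x, y, z; corner radius 14 mm) with a thin black seam half-way up and a black display on top. Rigid, about 0.06 kg. Lies face up on the desk at any angle. Origin: centre of its underside; x along the length, y across the width, z up
- heart_recorder: Round heart-rate recorder: a white plastic disc 58 mm in diameter and 20 mm high, straight sides to 16 mm height, then bevelled to 48 mm diameter at the top, a grey ring on its face. About 0.08 kg. Lies face up on the desk. Origin: centre of its underside; z up (its yaw does not matter)
- wrist_monitor: Wrist activity monitor off its strap: a square aluminium case 46 x 46 x 18 mm (x, y, z; corners rounded 9 mm) with a black glass face. About 0.06 kg. Lies face up on the desk at any angle. Origin: centre of its underside; x and y along its sides, z up
- transmitter_pad: Flat black charging pad of the transmitter: oblong, 132 x 84 mm (x, y), 10 mm thick, flat top without rim, fixed. A thin pale line on it draws the device's outline (104 x 56 mm, the long side along the pad's x; either way round will do), a tiny ring marks the middle. Origin: centre of its underside, below the middle of the outline (desk z = 0, pad top z = 10 mm); z up
- oximeter_pad: Flat black charging pad of the oximeter: oblong with very round ends, 90 x 64 mm (x, y), 10 mm thick, flat top without rim, fixed. A thin pale line on it draws the device's outline (62 x 36 mm, the long side along the pad's x; either way round will do), a tiny ring marks the middle. Origin: centre of its underside, below the middle of the outline (desk z = 0, pad top z = 10 mm); z up
- heart_recorder_pad: Flat black charging pad of the heart-rate recorder: round, 86 mm in diameter, 10 mm thick, flat top without rim, fixed. A thin pale line on it draws the device's outline (a circle 58 mm in diameter), a tiny ring marks the middle. Origin: centre of its underside, below the middle of the outline (desk z = 0, pad top z = 10 mm); z up
- wrist_monitor_pad: Flat black charging pad of the wrist monitor: square with rounded corners, 74 x 74 mm, 10 mm thick, flat top without rim, fixed. A thin pale line on it draws the device's outline (46 x 46 mm, sides along the pad's x and y; any quarter turn will do), a tiny ring marks the middle. Origin: centre of its underside, below the middle of the outline (desk z = 0, pad top z = 10 mm); z up
- breathing_mask: Breathing mask standing face-side down with its flow turbine pointing up: blue silicone shell 92 mm in diameter, black ribbed cylinder 53 mm in diameter above it, 97 mm high in all, 0.22 kg, loose. To be left where it stands. Origin: centre of its underside; z up
- glass: Empty drinking glass standing upright, 68 mm in diameter at the rim, 100 mm high, 0.22 kg, loose. To be left where it stands. Origin: centre of its underside; z up

How it is judged:
By the outcome, as a careful person would: the job done as asked, in the order asked, and still so for the second after the job is handed in, with the robot touching nothing.
It also fails if it takes over 106 s, if anything falls off the work surface, if the arm or the gripper's body presses on something with over 40 N, if the wrist force passes 120 N, or if a joint passes its speed limit or range.

### The arm

A 6-joint arm with a two-finger parallel gripper is mounted at the origin on the work surface. World frame = base frame: x ahead of the robot, y to its left, z up, the work surface at z = 0. Lengths are in m, angles in degrees, forces in N, time in s.
With the tool pointing down it reaches from about 0.2 to 0.875 m from the base axis. Payload 3.4 kg.
Tool frame: the origin (TCP) lies at the very end of the fingers, on their centre line; the grasp point (between the pads) lies 19 mm behind it; z points along the fingers, y is the line along which they close (so a half turn about z gives the same grasp; the last joint's range is limited). The gripper opens to 94 mm and grips with 3 to 60 N. Pads are 16 mm wide; open, the fingers measure 119 mm over their backs; the gripper's body (75 mm by 177 mm) begins 78 mm behind the grasp point.
Start: joints at [68.182, 15.808, 86.224, -0, 77.962, -6.933], TCP at [0.148, 0.556, 0.205] pointing down, gripper open.
Joint ranges: [-165.64, 165.64], [-43.16, 119.46], [12.63, 154.43], [-67.54, 247.53], [6.08, 155.33], [-154.97, 154.97]. Speed limits (degrees/s): [147.25, 147.25, 180, 180, 180, 180].

### API

Orientations are given as [roll, pitch, yaw] about the fixed x, y, z axes, in that order (R = Rz(yaw) Ry(pitch) Rx(roll)).
In Python, from rig import arm gives the robot as it stands.
- The arm moves only by the tool jog_arm, never from a script. Its argument "rows" is a list of rows, each a list of 3 entries, a list of its own where there are three numbers: the shift along the world's x, y, z in cm, then the turn about the world's z in degrees, then the opening, from 0 (shut) to 1 (fully open). In form: [[[tx, ty, tz], roll, claw], ...]. A call has exactly 5 rows; each row is the pose to reach, as a shift and turn from the pose commanded when the call began; what a row does not reach only later rows make up. A row lasts 1/10 s, in which the tool goes at most 50 mm and 8.59 degrees, less where a joint would pass 70% of its speed; a pose out of reach is approached as far as the arm can. A call with a gripper value outside its range is refused whole. The fingers move at their own pace and stop on an object; "squeeze" is the grip in N (left out, the last holds). Time passes only in rows, so rows that repeat a pose let the fingers close, or fill a call up. It gives the time, the measured TCP pose, the force, the opening and the grip force at its end, in the units of the state.
- arm.state(): the state, without advancing time (a new reading comes with each control period).
- arm.read_camera(name): name is "scene" or "top" or "wrist"; returns (picture, depth): 420x560x3 uint8, red, green, blue; 420x560 float32, m along the optical axis (not along the pixel's ray), 0 where there is no reading.
- arm.camera_info(name): a dict with "fov_y" (degrees; the focal length in pixels is half the picture's height over the tangent of half this angle, whatever the lens; pixels are square), "cx", "cy" (the principal point, pixels), "dist_coeffs" ([k1, k2, p1, p2, k3] as OpenCV has them; the pictures are not rectified), "world_to_cam" (4x4, takes a point from world to camera coordinates); the wrist camera has in their place "hand_eye" (4x4, takes a point from camera to tool coordinates, whose origin is the TCP and whose axes are the flange's). Camera axes: x right, y up, looking along -z (the intrinsics and any distortion apply to the point x, -y, -z); pixel columns grow to the right and rows downward; lengths in m; the calibration is good to about 2 mm. A picture is of the moment at which its call begins: read the wrist's pose just before it. camera_info takes no time and is no camera call.
- arm.finish_job(): hands the job in; it is judged then, once.
The state is a dict: "time": time; "q": joint angles; "joint_velocities": joint speeds; "joint_efforts": joint torques, N m; "ee_pos": TCP position; "orientation": TCP orientation; "contact_force": force on the tool from outside, world axes, zero at the start; "ft_torque": the same for the moment, N m; "gripper_width": finger opening in m; "gripper_force": force on a finger pad.
Only numpy, scipy, OpenCV 4.12 (cv2) and the standard library are available. Lean on these libraries where they do the work, as an engineer would, in place of code of your own. Each camera call takes 0.05 s, during which the arm holds its last target. There are 200 camera calls.

## Working session

There is one attempt and no reset: what is moved stays moved. The work goes in short steps, Python scripts to look and compute and a tool call to move; the robot and the scene stay as the last step left them, time stands still between calls to the robot, and variables do not carry over. Pictures are saved under pics/ and viewed, at most 14 in all, crops included, and the job is handed in when it is done.

Besides the shell and the picture viewer there is one more tool, called after "Call:" in YAML: its name, and indented under it one key for each argument. jog_arm: Moves the arm, as the interface text tells. Its arguments: {"type":"object","properties":{"rows":{"type":"array"},"squeeze":{"type":"number"}},"required":["rows"]}

```bash
mkdir -p pics; ls; python3 - <<'E'
from rig import arm
import cv2,numpy as np
print(arm.state())
for n in("top","scene"):
    p,d=arm.read_camera(n); np.savez(n,p=p,d=d)
    cv2.imwrite(f"pics/{n}0.png",cv2.resize(p[:,:,::-1],(800,600),interpolation=cv2.INTER_CUBIC))
    print(arm.camera_info(n))
print(arm.camera_info("wrist"))
E
```

```text
pics
{'time': 0.0, 'q': array([ 6.81830167e+01,  1.58482109e+01,  8.62923647e+01,  9.32217415e-04,
        7.79640336e+01, -6.93283927e+00]), 'joint_velocities': array([-0.01048044,  0.0460969 , -0.07750937,  0.0011898 ,  0.07439314,
        0.00310908]), 'joint_efforts': array([ 1.36214494e-03, -4.04601109e+01, -2.37219143e+01,  7.05042109e-02,
        3.48729780e-02, -1.17329428e-04]), 'ee_pos': array([0.14748738, 0.55518304, 0.20461877]), 'orientation': array([-1.79896266e+02, -1.35316368e-02,  1.65115648e+02]), 'contact_force': array([-0.0542066 , -0.47246327,  0.81907082]), 'ft_torque': array([ 0.00714761, -0.02211323, -0.0790377 ]), 'gripper_force': 0.0, 'gripper_width': 0.09373779187918449}
{'fov_y': 57.89262601797719, 'cx': 277.8247384736504, 'cy': 211.45983211453614, 'dist_coeffs': array([-0.07188543,  0.        ,  0.        ,  0.        ,  0.        ]), 'world_to_cam': array([[-0.01913177, -0.99955189, -0.02302157,  0.01408399],
       [ 0.98220203, -0.02309289,  0.1864025 , -0.51026166],
       [-0.18685061, -0.01904563,  0.9822037 , -0.8399065 ],
       [ 0.        ,  0. 
[... 294 characters left out ...]
-0.78601512, -0.25584118,  0.56278373,  0.40008123],
       [ 0.54103384,  0.15576707,  0.82644964, -1.41376191],
       [ 0.        ,  0.        ,  0.        ,  1.        ]])}
{'fov_y': 58.543349046598685, 'cx': 274.1537438420294, 'cy': 211.57081900022328, 'dist_coeffs': array([-0.04973255,  0.        ,  0.        ,  0.        ,  0.        ]), 'hand_eye': array([[ 1.10658907e-03,  9.63882183e-01,  2.66326704e-01,
         7.75030864e-02],
       [ 9.99999311e-01, -9.62153651e-04, -6.72803538e-04,
        -3.85837048e-04],
       [-3.92256132e-04,  2.66327265e-01, -9.63882583e-01,
        -1.79764163e-01],
       [ 0.00000000e+00,  0.00000000e+00,  0.00000000e+00,
         1.00000000e+00]])}
```

View pics/top0.png

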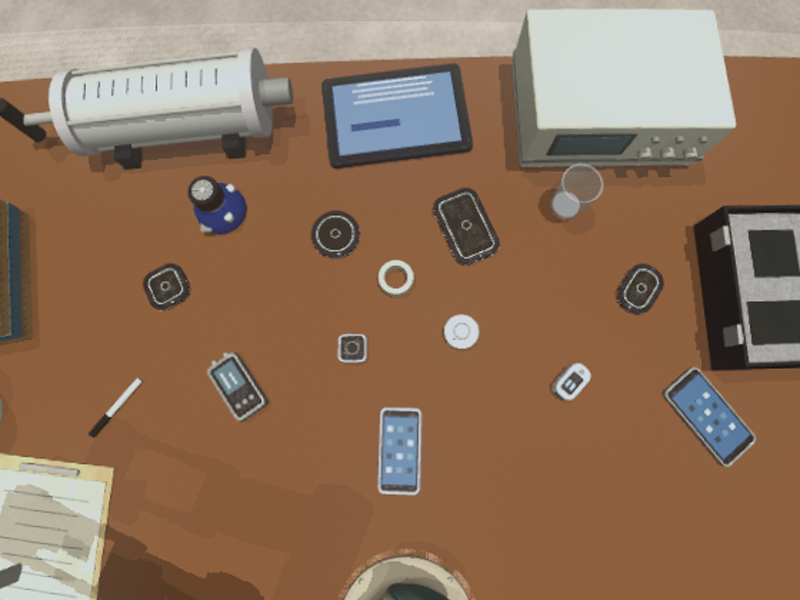

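View pics/scene0.png

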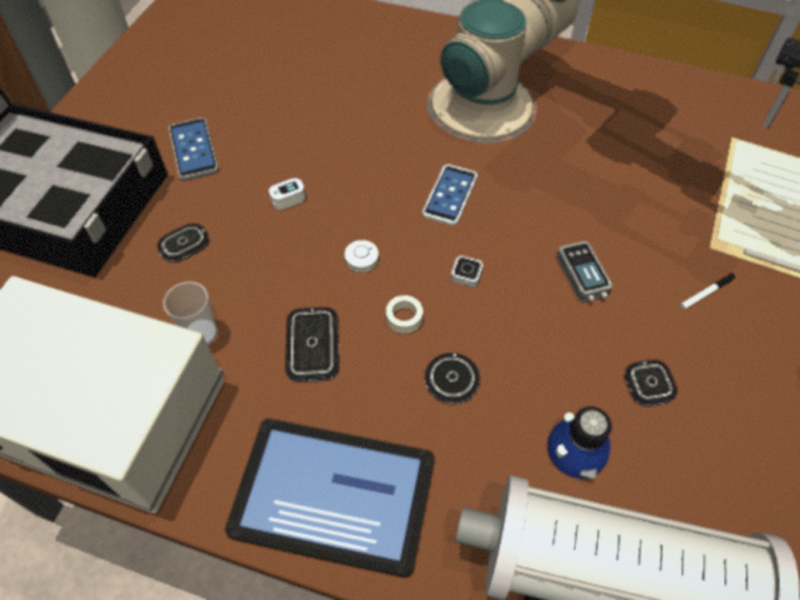

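The top view shows all the objects (in the 800 px picture): transmitter (237,387), oximeter (572,382), recorder (461,332) and wrist monitor (352,348). The pads are at (466,226), (640,289), (335,234) and (165,286), the mask at (218,207) and the glass at (575,190). Next I make rectified crops at each object's known height.

```bash
cat > h.py <<'E'
import numpy as np, cv2
from scipy.spatial.transform import Rotation as R
from rig import arm
D=np.diag([1.,-1,-1])
def cam(n,st=None):
    i=arm.camera_info(n); f=210/np.tan(np.radians(i["fov_y"]/2))
    K=np.array([[f,0,i["cx"]],[0,f,i["cy"]],[0,0,1]])
    if n=="wrist":
        T=np.eye(4);T[:3,:3]=R.from_euler("xyz",st["orientation"],degrees=True).as_matrix();T[:3,3]=st["ee_pos"]
        W=np.linalg.inv(T@i["hand_eye"])
    else: W=i["world_to_cam"]
    return K,i["dist_coeffs"],W
def proj(c,P):
    K,d,W=c; X=(np.asarray(P,float)@W[:3,:3].T+W[:3,3])@D
    return cv2.projectPoints(X.reshape(-1,1,3),np.zeros(3),np.zeros(3),K,d)[0].reshape(-1,2)
def unproj(c,uv,z):
    K,d,W=c; n=cv2.undistortPoints(np.asarray(uv,float).reshape(-1,1,2),K,d).reshape(-1,2)
    r=np.c_[n,np.ones(len(n))]@D@W[:3,:3]; o=-W[:3,:3].T@W[:3,3]
    return (o+r*((z-o[2])/r[:,2])[:,None])
def ortho(c,img,x,y,z,half=.07,n=200):
    # up=+x, left=+y ; pixel -> world: x+half-(r+.5)*s, y+half-(c+.5)*s
    s=2*half/n; g=half-(np.arange(n)+.5)*s
    X,Y=np.meshgrid(x+g,y+g,indexing="ij")
    m=proj(c,np.c_[X.ravel(),Y.ravel(),np.full(n*n,z)]).astype(np.float32).reshape(n,n,2)
    return cv2.remap(img,m[...,0],m[...,1],cv2.INTER_CUBIC)
E
python3 - <<'E'
from h import *
z=np.load("top.npz"); c=cam("top")
px=dict(tx=(237,387,.026),ox=(572,382,.03),hr=(461,332,.02),wm=(352,348,.018),txP=(466,226,.01),oxP=(640,289,.01),hrP=(335,234,.01),wmP=(165,286,.01))
T=[]
for k,(u,v,h) in px.items():
    w=unproj(c,[[(u+.5)/1.42857-.5,(v+.5)/1.42857-.5]],h)[0]; print(k,w.round(4))
    o=ortho(c,z["p"],*w[:2],h); o[100,95:106]=(255,0,0);o[95:106,100]=(255,0,0); T.append(o)
cv2.imwrite("pics/m0.png",np.vstack([np.hstack(T[:4]),np.hstack(T[4:])])[:,:,::-1])
for k,(u,v) in dict(mask=(205,190),glass=(565,205),tape=(396,277)).items(): print(k,unproj(c,[[u/1.4286,v/1.4286]],.0 if k!="mask" else .097).round(3))
E
```

```text
tx [0.3783 0.2713 0.026 ]
ox [ 0.3751 -0.2787  0.03  ]
hr [ 0.4628 -0.102   0.02  ]
wm [0.4402 0.0807 0.018 ]
txP [ 0.6511 -0.1196  0.01  ]
oxP [ 0.5312 -0.4154  0.01  ]
hrP [0.6426 0.1109 0.01  ]
wmP [0.5565 0.412  0.01  ]
mask [[0.696 0.314 0.097]]
glass [[ 0.69  -0.301  0.   ]]
tape [[0.564 0.005 0.   ]]
```

View pics/m0.png

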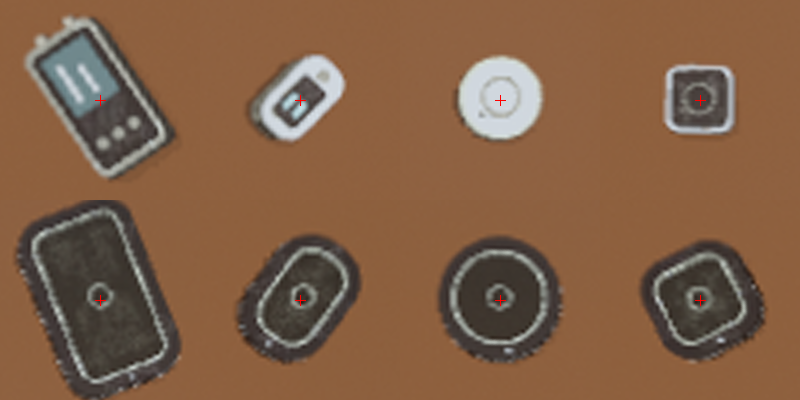

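The crops agree with the given sizes. Transmitter yaw is about 33° and its pad about 19°. I go to the transmitter first and refine with the wrist camera.

Call:
jog_arm:
  rows:
    - [[2.3,-2.85,0],5,1]
    - [[4.6,-5.7,0],10,1]
    - [[6.9,-8.55,0],15,1]
    - [[9.2,-11.4,-0.5],20,1]
    - [[11.5,-14.25,-1],25,1]

```text
time: 0.6
ee_pos: [0.2633, 0.4119, 0.1952]
orientation: [-180.0, -0.0, -169.7]
contact_force: [0.8, 0.2, -0.9]
gripper_width: 0.0938
gripper_force: 0.0
```

Call:
jog_arm:
  rows:
    - [[2.3,-2.85,-1],5,1]
    - [[4.6,-5.7,-2],10,1]
    - [[6.9,-8.55,-3],15,1]
    - [[9.2,-11.4,-4.5],20,1]
    - [[11.5,-14.25,-5.5],23,1]

```text
time: 1.1
ee_pos: [0.3778, 0.2692, 0.1395]
orientation: [180.0, -0.1, -146.7]
contact_force: [0.9, 0.0, 0.4]
gripper_width: 0.094
gripper_force: 0.0
```

```bash
cat > look.py <<'E'
import sys
from h import *
def look(name,x,y,z,half=.07,n=400):
    st=arm.state(); p,d=arm.read_camera("wrist"); np.savez(name,p=p,d=d,e=st["ee_pos"],o=st["orientation"])
    print(st["time"],st["ee_pos"].round(4),st["orientation"].round(2),st["contact_force"].round(1),st["gripper_width"])
    return p,d,cam("wrist",st)
def seg(c,p,x,y,z,half=.07,n=400,dbg=None):
    o=ortho(c,p,x,y,z,half,n); hsv=cv2.cvtColor(o,cv2.COLOR_RGB2HSV)
    m=((hsv[...,1]<85)|(hsv[...,2]<40)).astype(np.uint8)
    m=cv2.morphologyEx(m,cv2.MORPH_OPEN,np.ones((9,9)))
    cs=cv2.findContours(m,cv2.RETR_EXTERNAL,cv2.CHAIN_APPROX_NONE)[0]
    cs=[k for k in cs if cv2.contourArea(k)>1500]
    k=min(cs,key=lambda k:np.hypot(*(np.array(cv2.minAreaRect(k)[0])-n/2)))
    (u,v),(w,h),a=cv2.minAreaRect(k); s=2*half/n
    b=cv2.boxPoints(((u,v),(w,h),a)); 
    e=b[1]-b[0] if np.hypot(*(b[1]-b[0]))>np.hypot(*(b[2]-b[1])) else b[2]-b[1]
    yaw=np.degrees(np.arctan2(-e[0],-e[1]))
    print("seg centre",round(x+half-(v+.5)*s,4),round(y+half-(u+.5)*s,4),"size mm",round(w*s*1e3,1),round(h*s*1e3,1),"yaw",round((yaw+90)%180-90,2))
    if dbg: cv2.drawContours(o,[b.astype(int)],-1,(0,255,0),1); cv2.imwrite(dbg,o[:,:,::-1])
    return o
E
python3 - <<'E'
from look import *
p,d,c=look("w_tx",0,0,0)
o=seg(c,p,.378,.271,.026,dbg="a.png")
cv2.imwrite("pics/w1.png",np.hstack([p[10:410,80:480],cv2.imread("a.png")[:,:,::-1]])[:,:,::-1])
E
```

```text
1.1 [0.3778 0.2692 0.1395] [ 1.7998e+02 -7.0000e-02 -1.4672e+02] [0.9 0.  0.4] 0.09400834454547621
seg centre 0.3827 0.2744 size mm 110.9 57.5 yaw 34.29
```

View pics/w1.png

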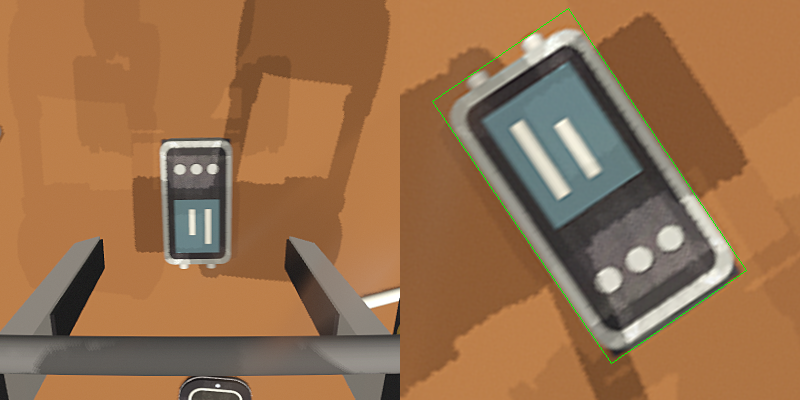

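The wrist picture shows the transmitter square between the fingers, in silver outline from (162,140) to (232,262), with its nipples towards the camera. The measured size is right (112 × 56 mm with the nipples), so I descend and grip.

Call:
jog_arm:
  rows:
    - [[0.15,0.3,-4.5],0,1]
    - [[0.15,0.3,-9],0,1]
    - [[0.15,0.3,-12],0,1]
    - [[0.15,0.3,-13.4],0,1]
    - [[0.15,0.3,-13.4],0,1]

```text
time: 1.65
ee_pos: [0.3772, 0.2728, 0.0043]
orientation: [180.0, -0.3, -146.9]
contact_force: [0.3, -0.2, -0.2]
gripper_width: 0.0941
gripper_force: 0.0
```

Call:
jog_arm:
  rows:
    - [[0,0,0],0,0.5]
    - [[0,0,0],0,0.5]
    - [[0,0,0],0,0.5]
    - [[0,0,0],0,0.5]
    - [[0,0,0],0,0.5]
  squeeze: 20

```text
time: 2.15
ee_pos: [0.3795, 0.2739, 0.0071]
orientation: [-180.0, 0.1, -146.9]
contact_force: [0.1, 0.3, 0.4]
gripper_width: 0.0575
gripper_force: 0.0
```

Call:
jog_arm:
  rows:
    - [[0,0,0],0,0]
    - [[0,0,0],0,0]
    - [[0,0,0],0,0]
    - [[0,0,0],0,0]
    - [[0,0,0],0,0]

```text
time: 2.65
ee_pos: [0.3796, 0.2739, 0.007]
orientation: [-180.0, 0.0, -146.9]
contact_force: [-0.8, -0.7, 6.4]
gripper_width: 0.0559
gripper_force: 20.0
```

Call:
jog_arm:
  rows:
    - [[0,0,1],0,0]
    - [[0,0,3],0,0]
    - [[0,0,6],0,0]
    - [[0,0,9],0,0]
    - [[0,0,12],0,0]

```text
time: 3.15
ee_pos: [0.3785, 0.2734, 0.1276]
orientation: [180.0, -0.1, -146.9]
contact_force: [0.6, -0.1, -3.1]
gripper_width: 0.0555
gripper_force: 20.0
```

Call:
jog_arm:
  rows:
    - [[2.5,-2.8,0],-1.5,0]
    - [[5,-5.6,0],-3,0]
    - [[7.5,-8.4,0],-4.5,0]
    - [[10,-11.2,0],-6,0]
    - [[12.5,-14,0],-7,0]

```text
time: 3.65
ee_pos: [0.5044, 0.1325, 0.1265]
orientation: [180.0, -0.0, -153.9]
contact_force: [0.2, 0.2, -1.6]
gripper_width: 0.0557
gripper_force: 20.0
```

Call:
jog_arm:
  rows:
    - [[2.5,-2.8,0],-1.5,0]
    - [[5,-5.6,0],-3,0]
    - [[7.5,-8.4,0],-4.5,0]
    - [[10,-11.2,0],-6,0]
    - [[12.5,-14,0],-7,0]

```text
time: 4.15
ee_pos: [0.6294, -0.0074, 0.1262]
orientation: [179.9, -0.1, -161.0]
contact_force: [0.3, 0.2, -2.0]
gripper_width: 0.0556
gripper_force: 20.0
```

```bash
python3 - <<'E'
from look import *
p,d,c=look("w_txP",0,0,0)
o=ortho(c,p,.651,-.12,.01,.07,400)
cv2.imwrite("pics/w2.png",np.hstack([cv2.resize(p,(533,400)),o[:,:]])[:,:800,::-1][:, :])
cv2.imwrite("pics/w2.png",np.hstack([cv2.resize(p,(400,300)),cv2.resize(o,(300,300))])[:,:,::-1])
cv2.imwrite("pics/w2.png",np.hstack([cv2.copyMakeBorder(cv2.resize(p,(400,300)),50,50,0,0,0),o])[:,:,::-1])
E
```

```text
4.15 [ 0.6294 -0.0074  0.1262] [ 1.7994e+02 -7.0000e-02 -1.6097e+02] [ 0.3  0.2 -2. ] 0.055583587422009195
```

View pics/w2.png

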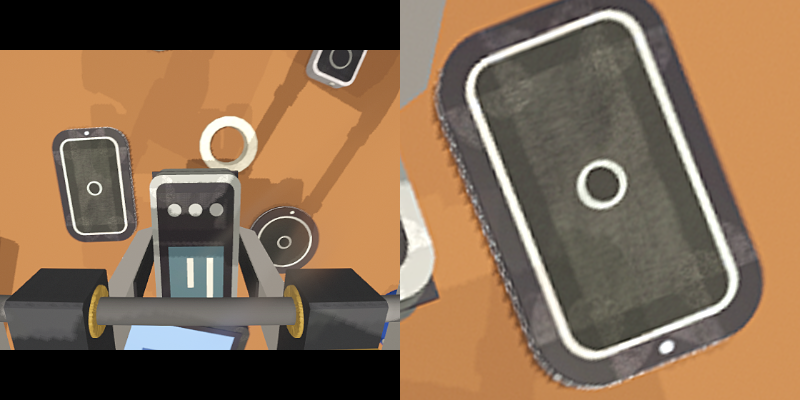

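The wrist view shows the transmitter's pad clear to the left, its middle ring at (94,188). The rectified crop puts that ring at (602,184) and resolves the outline. I fit the outline numerically.

```bash
cat >> look.py <<'E'
from scipy.optimize import minimize
def outl(L,W,r,n=240):
    if r*2>=L-1e-6 and r*2>=W-1e-6:
        t=np.linspace(0,2*np.pi,n,endpoint=False); return r*np.c_[np.cos(t),np.sin(t)]
    q=[]
    for sx,sy,a in((1,1,0),(-1,1,90),(-1,-1,180),(1,-1,270)):
        t=np.radians(np.linspace(a,a+90,12)); q.append(np.c_[sx*(L/2-r)+r*np.cos(t),sy*(W/2-r)+r*np.sin(t)])
    q=np.vstack(q+[q[0][:1]]); s=np.r_[0,np.cumsum(np.hypot(*np.diff(q,axis=0).T))]
    u=np.linspace(0,s[-1],n,endpoint=False); return np.c_[np.interp(u,s,q[:,0]),np.interp(u,s,q[:,1])]
def fitline(c,p,x,y,yaw,L,W,r,z=.01,ring=True):
    g=cv2.GaussianBlur(cv2.cvtColor(p,cv2.COLOR_RGB2GRAY).astype(np.float32),(0,0),.8)
    O=outl(L,W,r); k=.0035
    def f(v,full=False):
        a=np.radians(v[2]); M=np.array([[np.cos(a),np.sin(a)],[-np.sin(a),np.cos(a)]]); s=0
        def S(Q):
            P=Q@M+[x+v[0]/1e3,y+v[1]/1e3]; m=proj(c,np.c_[P,np.full(len(P),z)]).astype(np.float32)
            return cv2.remap(g,m[:,:1],m[:,1:],cv2.INTER_LINEAR,borderMode=cv2.BORDER_REPLICATE).mean()
        return -(S(O)*2-S(O*(1-2*k/np.array([L,W])))-S(O*(1+2*k/np.array([L,W]))))
    best=min((f((i,j,yaw+b)),i,j,yaw+b) for i in range(-6,7,2) for j in range(-6,7,2) for b in range(-12,13,3))
    r_=minimize(f,best[1:],method="Nelder-Mead",options=dict(initial_simplex=np.array(best[1:])+np.array([[0,0,0],[1,0,0],[0,1,0],[0,0,2.]])))
    print("line x,y",round(x+r_.x[0]/1e3,4),round(y+r_.x[1]/1e3,4),"yaw",round(r_.x[2],2),"score",round(-r_.fun,1))
    return r_.x
E
python3 - <<'E'
from look import *
z=np.load("w_txP.npz"); c=cam("wrist",dict(ee_pos=z["e"],orientation=z["o"]))
for r in(.006,.009,.012): fitline(c,z["p"],.651,-.12,19,.104,.056,r)
p,d,c=look("w_txP2",0,0,0)
fitline(c,p,.651,-.12,19,.104,.056,.009)
t=np.load("top.npz"); c=cam("top")
for n,a in dict(tx=(.651,-.12,19,.104,.056,.009),ox=(.5312,-.4154,-40,.062,.036,.014),hr=(.6426,.111,0,.058,.058,.029),wm=(.5565,.412,28,.046,.046,.009)).items():
    print(n); fitline(c,t["p"],*a)
E
```

```text
line x,y 0.6521 -0.1188 yaw 21.94 score 144.5
line x,y 0.6521 -0.1188 yaw 21.91 score 143.8
line x,y 0.6583 -0.1162 yaw 21.69 score 140.1
4.2 [ 0.635  -0.0131  0.1261] [-179.63    0.2  -161.1 ] [ 4.3 -3.3 -1. ] 0.055899989449730146
line x,y 0.6515 -0.1181 yaw 21.89 score 135.9
tx
line x,y 0.6495 -0.1175 yaw 22.38 score 19.5
ox
line x,y 0.5349 -0.4215 yaw -28.51 score 23.7
hr
line x,y 0.641 0.1104 yaw -12.2 score 16.9
wm
line x,y 0.5608 0.4101 yaw 24.69 score 19.9
```

Call:
jog_arm:
  rows:
    - [[0.8,-4,0],1.4,0]
    - [[1.6,-8,0],2.8,0]
    - [[2.2,-10.5,-2],2.8,0]
    - [[2.3,-11.2,-4],2.8,0]
    - [[2.3,-11.2,-6],2.8,0]

```text
time: 4.75
ee_pos: [0.6516, -0.1194, 0.0655]
orientation: [180.0, -0.1, -158.2]
contact_force: [-0.3, 0.4, -2.0]
gripper_width: 0.0555
gripper_force: 20.0
```

Call:
jog_arm:
  rows:
    - [[0,0,-2],0,0]
    - [[0,0,-2],0,0]
    - [[0,0,-2],0,0]
    - [[0,0,-2],0,0]
    - [[0,0,-2],0,0]

```text
time: 5.25
ee_pos: [0.6531, -0.1182, 0.048]
orientation: [-179.9, 0.1, -158.1]
contact_force: [0.5, 1.6, -2.9]
gripper_width: 0.0558
gripper_force: 20.0
```

```bash
python3 - <<'E'
from look import *
p,d,c=look("w_h",0,0,0)
st=arm.state(); e=st["ee_pos"]; o=ortho(c,p,e[0],e[1],e[2]+.019,.08,480)
a=np.radians(21.9); ax=np.array([np.cos(a),np.sin(a)])
g=.08/240
for off in(-.052,):
  for s in(-.028,.028):
    P=e[:2]+off*ax+s*np.array([-ax[1],ax[0]])
    uv=((.08-(P-e[:2]))/g)[::-1]; cv2.circle(o,tuple(int(v) for v in uv),3,(255,0,0),-1); print(uv)
cv2.imwrite("pics/w3.png",o[:,:,::-1])
E
```

```text
5.25 [ 0.6531 -0.1182  0.048 ] [-1.7992e+02  1.1000e-01 -1.5807e+02] [ 0.5  1.6 -2.9] 0.05582657858337876
[376.12433941 353.41148187]
[220.24784875 416.07342934]
```

View pics/w3.png

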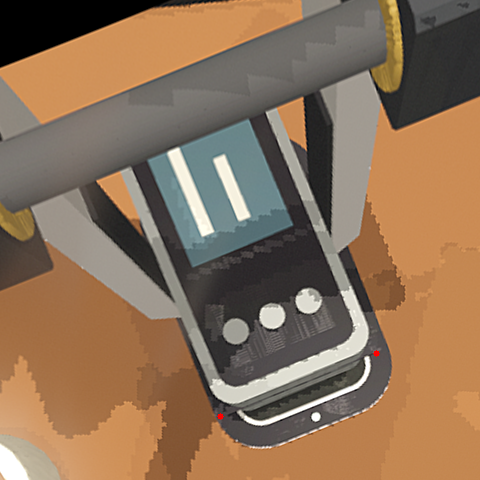

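The red marks are where the end would be with a centred grip. The rim lies about 3 mm short of them. This agrees with the first look once parallax at the nipples is accounted for, so I correct for it while lowering.

Call:
jog_arm:
  rows:
    - [[-0.35,-0.15,-1],0,0]
    - [[-0.35,-0.15,-2],0,0]
    - [[-0.35,-0.15,-2.5],0,0]
    - [[-0.35,-0.15,-2.8],0,0]
    - [[-0.35,-0.15,-2.8],0,0]

```text
time: 5.8
ee_pos: [0.6485, -0.1197, 0.0178]
orientation: [180.0, -0.0, -158.1]
contact_force: [-0.9, -0.7, -1.9]
gripper_width: 0.0561
gripper_force: 20.0
```

Call:
jog_arm:
  rows:
    - [[0,0,0],0,0]
    - [[0,0,0],0,0]
    - [[0,0,0],0,0]
    - [[0,0,0],0,0]
    - [[0,0,0],0,0]

```text
time: 6.3
ee_pos: [0.6488, -0.1197, 0.0186]
orientation: [180.0, 0.0, -158.1]
contact_force: [0.6, -0.4, -3.1]
gripper_width: 0.0556
gripper_force: 20.0
```

Call:
jog_arm:
  rows:
    - [[0,0,-0.05],0,0]
    - [[0,0,-0.1],0,0]
    - [[0,0,-0.15],0,0]
    - [[0,0,-0.15],0,0]
    - [[0,0,-0.15],0,0]

```text
time: 6.8
ee_pos: [0.6487, -0.1198, 0.0171]
orientation: [180.0, 0.0, -158.1]
contact_force: [-0.5, -0.2, -0.7]
gripper_width: 0.0558
gripper_force: 20.0
```

Call:
jog_arm:
  rows:
    - [[0,0,0],0,0.65]
    - [[0,0,0],0,0.72]
    - [[0,0,0],0,0.8]
    - [[0,0,0],0,0.8]
    - [[0,0,0],0,0.8]

```text
time: 7.3
ee_pos: [0.6488, -0.1198, 0.0171]
orientation: [-180.0, 0.0, -158.1]
contact_force: [-0.5, -0.2, -0.4]
gripper_width: 0.0747
gripper_force: 0.0
```

Call:
jog_arm:
  rows:
    - [[0,0,1],0,0.8]
    - [[0,0,4],0,0.8]
    - [[0,0,8],0,1]
    - [[0,0,12],0,1]
    - [[0,0,14],0,1]

```text
time: 7.8
ee_pos: [0.6506, -0.1203, 0.1621]
orientation: [-179.8, 0.3, -158.1]
contact_force: [0.2, 1.0, 0.5]
gripper_width: 0.0932
gripper_force: 0.0
```

Call:
jog_arm:
  rows:
    - [[0,0,0],0,1]
    - [[0,0,0],0,1]
    - [[0,0,0],0,1]
    - [[0,0,0],0,1]
    - [[0,0,0],0,1]

```text
time: 8.3
ee_pos: [0.648, -0.1196, 0.1555]
orientation: [179.9, -0.1, -158.1]
contact_force: [1.2, -0.9, 0.2]
gripper_width: 0.0941
gripper_force: 0.0
```

```bash
python3 - <<'E'
from look import *
p,d,c=look("w_v",0,0,0)
o=ortho(c,p,.6518,-.1184,.036,.08,400); o2=ortho(c,p,.6518,-.1184,.01,.08,400)
a=np.radians(21.9); M=np.array([[np.cos(a),np.sin(a)],[-np.sin(a),np.cos(a)]])
for im in(o,o2):
    q=(.08-outl(.104,.056,.009)@M)/(.16/400); cv2.polylines(im,[q[:,::-1].astype(np.int32)],True,(255,0,0),1)
cv2.imwrite("pics/w4.png",np.hstack([o,o2])[:,:,::-1])
E
```

```text
8.3 [ 0.648  -0.1196  0.1555] [ 1.7990e+02 -1.2000e-01 -1.5809e+02] [ 1.2 -0.9  0.2] 0.09405758841517715
```

View pics/w4.png

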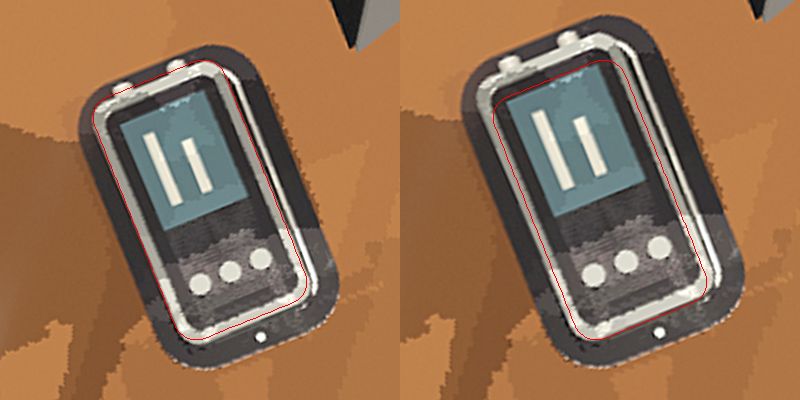

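```bash
python3 - <<'E'
from look import *
z=np.load("w_v.npz"); c=cam("wrist",dict(ee_pos=z["e"],orientation=z["o"]))
# rotate: show raw crop enlarged
uv=proj(c,[[.6518,-.1184,.036]])[0].astype(int); print(uv)
u,v=uv; cr=z["p"][v-80:v+80,u-65:u+65]; cr=cv2.resize(cr,None,fx=3.7,fy=3.7,interpolation=cv2.INTER_CUBIC)
q=outl(.104,.056,.009); a=np.radians(21.9); M=np.array([[np.cos(a),np.sin(a)],[-np.sin(a),np.cos(a)]])
for h,col in((.036,(255,0,0)),(.01,(0,255,0))):
    P=np.c_[q@M+[.6518,-.1184],np.full(len(q),h)]; m=(proj(c,P)-[u-65,v-80]+.5)*3.7-.5
    cv2.polylines(cr,[m.astype(np.int32)],True,col,1)
cv2.imwrite("pics/w5.png",cr[:,:,::-1])
E
```

```text
[273 210]
```

View pics/w5.png

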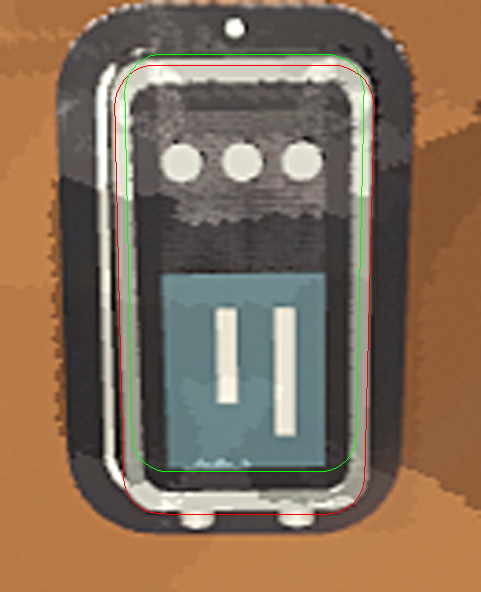

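The red curve (the device's top where I aimed it) matches the silver rim. But the pad's pale line shows only on the left at x≈103, and the ring in the earlier crop sits off my fit. The drawn outline seems bigger than 104 × 56 mm, so I refit with its size left free.

```bash
python3 - <<'E'
from look import *
for f in("w_txP","w_txP2"):
    z=np.load(f+".npz"); c=cam("wrist",dict(ee_pos=z["e"],orientation=z["o"]))
    for m in(.004,.006,.007,.008,.009,.010): print(m,end=" "); fitline(c,z["p"],.656,-.121,21,.104+m,.056+m,.009+m/2)
t=np.load("top.npz"); c=cam("top"); print("top")
m=.008
for n,a in dict(tx=(.654,-.12,21,.104,.056,.009),ox=(.5312,-.4154,-40,.062,.036,.014),hr=(.6426,.111,0,.058,.058,.029),wm=(.5565,.412,28,.046,.046,.009)).items():
    print(n,end=" "); fitline(c,t["p"],*a[:3],*[a[3]+m,a[4]+m,a[5]+m/2])
E
```

```text
0.004 line x,y 0.656 -0.1208 yaw 21.78 score 170.7
0.006 line x,y 0.6563 -0.1206 yaw 21.74 score 305.5
0.007 line x,y 0.6563 -0.1206 yaw 21.77 score 311.3
0.008 line x,y 0.6564 -0.1206 yaw 21.69 score 274.7
0.009 line x,y 0.6563 -0.1207 yaw 21.66 score 195.0
0.01 line x,y 0.6556 -0.1209 yaw 20.9 score 88.8
0.004 line x,y 0.6551 -0.1201 yaw 21.51 score 131.9
0.006 line x,y 0.6557 -0.1199 yaw 21.78 score 284.0
0.007 line x,y 0.6557 -0.1199 yaw 21.69 score 290.6
0.008 line x,y 0.6557 -0.1199 yaw 21.74 score 243.5
0.009 line x,y 0.6557 -0.1198 yaw 21.71 score 151.5
0.01 line x,y 0.6542 -0.1188 yaw 21.48 score 79.3
top
tx line x,y 0.6538 -0.1194 yaw 21.63 score 55.9
ox line x,y 0.5332 -0.417 yaw -35.89 score 60.2
hr line x,y 0.6443 0.1114 yaw 3.94 score 50.7
wm line x,y 0.5571 0.4121 yaw 26.99 score 55.0
```

```bash
python3 - <<'E'
from look import *
z=np.load("w_v.npz"); c=cam("wrist",dict(ee_pos=z["e"],orientation=z["o"]))
print("pad");fitline(c,z["p"],.656,-.1203,21.7,.111,.063,.0125)
for m in(-.003,-.004,-.005,-.006,-.007): print(m,end=" ");fitline(c,z["p"],.652,-.1184,21.7,.104+m,.056+m,.009+m/2,.036)
E
```

```text
pad
line x,y 0.6579 -0.1189 yaw 22.35 score 166.1
-0.003 line x,y 0.6507 -0.1187 yaw 22.73 score 187.1
-0.004 line x,y 0.6507 -0.1187 yaw 22.46 score 209.3
-0.005 line x,y 0.6507 -0.1189 yaw 22.53 score 207.6
-0.006 line x,y 0.6506 -0.119 yaw 22.61 score 179.1
-0.007 line x,y 0.6506 -0.119 yaw 22.6 score 124.5
```

Call:
jog_arm:
  rows:
    - [[0,0,-4.5],0,1]
    - [[0,0,-9],0,1]
    - [[0,0,-12],0,0.9]
    - [[0,0,-13.5],0,0.8]
    - [[0,0,-14],0,0.8]

```text
time: 8.85
ee_pos: [0.6469, -0.1193, 0.0141]
orientation: [179.8, -0.2, -158.1]
contact_force: [-0.5, 0.5, 1.3]
gripper_width: 0.076
gripper_force: 0.0
```

Call:
jog_arm:
  rows:
    - [[0,0,0],0,0.7]
    - [[0,0,0],0,0.6]
    - [[0,0,0],0,0]
    - [[0,0,0],0,0]
    - [[0,0,0],0,0]

```text
time: 9.35
ee_pos: [0.6498, -0.12, 0.0184]
orientation: [-179.9, 0.1, -158.1]
contact_force: [0.0, 1.6, 4.3]
gripper_width: 0.0554
gripper_force: 20.0
```

Call:
jog_arm:
  rows:
    - [[0,0,0.3],0,0]
    - [[0.2,-0.05,0.4],0,0]
    - [[0.4,-0.1,0.4],0,0]
    - [[0.55,-0.15,0.4],-0.2,0]
    - [[0.55,-0.15,0.4],-0.2,0]

```text
time: 9.85
ee_pos: [0.6543, -0.1213, 0.0206]
orientation: [180.0, -0.0, -158.3]
contact_force: [0.0, 0.0, -1.9]
gripper_width: 0.056
gripper_force: 20.0
```

Call:
jog_arm:
  rows:
    - [[0,0,0],0,0]
    - [[0,0,-0.15],0,0]
    - [[0,0,-0.3],0,0]
    - [[0,0,-0.4],0,0]
    - [[0,0,-0.4],0,0]

```text
time: 10.35
ee_pos: [0.6541, -0.1212, 0.0184]
orientation: [-180.0, 0.0, -158.3]
contact_force: [-2.6, 1.3, 5.1]
gripper_width: 0.056
gripper_force: 20.0
```

Call:
jog_arm:
  rows:
    - [[0,0,0],0,0.65]
    - [[0,0,0],0,0.72]
    - [[0,0,0],0,0.8]
    - [[0,0,0],0,0.8]
    - [[0,0,0],0,0.8]

```text
time: 10.85
ee_pos: [0.6542, -0.1213, 0.0168]
orientation: [180.0, -0.0, -158.3]
contact_force: [0.3, -0.6, -0.9]
gripper_width: 0.0751
gripper_force: 0.0
```

Call:
jog_arm:
  rows:
    - [[0,0,1],0,0.8]
    - [[0,0,4],0,0.8]
    - [[0,0,8],0,1]
    - [[0,0,12],0,1]
    - [[0,0,14],0,1]

```text
time: 11.35
ee_pos: [0.6561, -0.1218, 0.162]
orientation: [-179.8, 0.3, -158.3]
contact_force: [0.8, -0.2, 0.5]
gripper_width: 0.0928
gripper_force: 0.0
```

Call:
jog_arm:
  rows:
    - [[0,0,0],0,1]
    - [[0,0,0],0,1]
    - [[0,0,0],0,1]
    - [[0,0,0],0,1]
    - [[0,0,0],0,1]

```text
time: 11.85
ee_pos: [0.6535, -0.1211, 0.1554]
orientation: [179.9, -0.1, -158.3]
contact_force: [0.2, 0.1, -0.2]
gripper_width: 0.094
gripper_force: 0.0
```

```bash
cat >> look.py <<'E'
def overlay(name,c,p,x,y,yaw,devs,out,sc=3.7,hw=65,hh=80):
    u,v=proj(c,[[x,y,.02]])[0].astype(int); cr=cv2.resize(p[max(v-hh,0):v+hh,max(u-hw,0):u+hw],None,fx=sc,fy=sc,interpolation=cv2.INTER_CUBIC)
    for (x,y,yaw,L,W,r,h,col) in devs:
        q=outl(L,W,r); a=np.radians(yaw); M=np.array([[np.cos(a),np.sin(a)],[-np.sin(a),np.cos(a)]])
        m=(proj(c,np.c_[q@M+[x,y],np.full(len(q),h)])-[max(u-hw,0),max(v-hh,0)]+.5)*sc-.5
        cv2.polylines(cr,[m.astype(np.int32)],True,col,1)
    cv2.imwrite(out,cr[:,:,::-1])
E
python3 - <<'E'
from look import *
p,d,c=look("w_v2",0,0,0)
print("pad");a=fitline(c,p,.656,-.1203,21.7,.111,.063,.0125)
b=fitline(c,p,.656,-.1203,21.7,.1,.052,.007,.036)
overlay("",c,p,.656,-.1203,0,[(.656,-.1203,21.75,.111,.063,.0125,.01,(0,255,0)),(.656,-.1203,21.75,.104,.056,.009,.036,(255,0,0))],"pics/w6.png")
E
```

```text
11.85 [ 0.6535 -0.1211  0.1554] [ 1.7990e+02 -1.2000e-01 -1.5829e+02] [ 0.2  0.1 -0.2] 0.09397997363415031
pad
line x,y 0.6611 -0.117 yaw 21.57 score 127.1
line x,y 0.6554 -0.1214 yaw 22.56 score 192.8
```

View pics/w6.png

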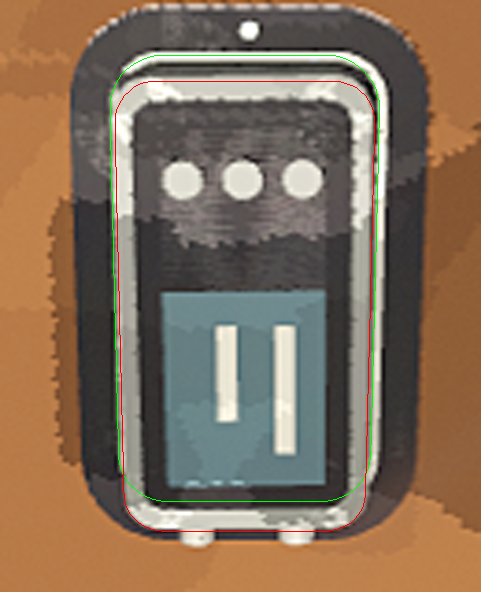

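The device is now about 1.1 mm left of the pad's middle: the pad edges are at 78 and 422, the rim at 122 and 370. It is also about 0.5 mm high in the picture, and it is square with the pad. One last small nudge.

Call:
jog_arm:
  rows:
    - [[0,0,-5],0,1]
    - [[0,0,-9.5],0,1]
    - [[0,0,-12.5],0,0.9]
    - [[0,0,-13.5],0,0.8]
    - [[0,0,-13.8],0,0.8]

```text
time: 12.4
ee_pos: [0.6536, -0.1211, 0.0176]
orientation: [179.9, -0.1, -158.3]
contact_force: [-0.9, -0.1, 0.5]
gripper_width: 0.0764
gripper_force: 0.0
```

Call:
jog_arm:
  rows:
    - [[0,0,0],0,0.7]
    - [[0,0,0],0,0.6]
    - [[0,0,0],0,0]
    - [[0,0,0],0,0]
    - [[0,0,0],0,0]

```text
time: 12.9
ee_pos: [0.6555, -0.1214, 0.021]
orientation: [-179.9, 0.2, -158.3]
contact_force: [0.0, 0.5, 6.0]
gripper_width: 0.0555
gripper_force: 20.0
```

Call:
jog_arm:
  rows:
    - [[0,0,0.3],0,0]
    - [[0,0.05,0.4],0,0]
    - [[0,0.12,0.4],0,0]
    - [[0,0.12,0.4],0,0]
    - [[0,0.12,0.4],0,0]

```text
time: 13.4
ee_pos: [0.6539, -0.12, 0.0225]
orientation: [180.0, -0.0, -158.3]
contact_force: [-0.6, -0.2, -3.5]
gripper_width: 0.0562
gripper_force: 20.0
```

Call:
jog_arm:
  rows:
    - [[0,0,0],0,0]
    - [[0,0,-0.15],0,0]
    - [[0,0,-0.3],0,0]
    - [[0,0,-0.4],0,0]
    - [[0,0,-0.4],0,0]

```text
time: 13.9
ee_pos: [0.6543, -0.1201, 0.0209]
orientation: [-180.0, 0.0, -158.3]
contact_force: [-3.0, 1.5, 7.4]
gripper_width: 0.0556
gripper_force: 20.0
```

Call:
jog_arm:
  rows:
    - [[0,0,0],0,0.65]
    - [[0,0,0],0,0.72]
    - [[0,0,0],0,0.8]
    - [[0,0,0],0,0.8]
    - [[0,0,0],0,0.8]

```text
time: 14.4
ee_pos: [0.6542, -0.1201, 0.0188]
orientation: [180.0, -0.0, -158.3]
contact_force: [0.0, 1.0, -0.6]
gripper_width: 0.0752
gripper_force: 0.0
```

Call:
jog_arm:
  rows:
    - [[0,0,1],0,0.8]
    - [[0,0,4],0,0.8]
    - [[0,0,8],0,1]
    - [[0,0,12],0,1]
    - [[0,0,14],0,1]

```text
time: 14.9
ee_pos: [0.6561, -0.1206, 0.164]
orientation: [-179.8, 0.3, -158.3]
contact_force: [0.4, -0.5, 0.7]
gripper_width: 0.0931
gripper_force: 0.0
```

Call:
jog_arm:
  rows:
    - [[0,0,0],0,1]
    - [[0,0,0],0,1]
    - [[0,0,0],0,1]
    - [[0,0,0],0,1]
    - [[0,0,0],0,1]

```text
time: 15.4
ee_pos: [0.6535, -0.1199, 0.1574]
orientation: [179.9, -0.1, -158.3]
contact_force: [-0.1, -0.8, -0.1]
gripper_width: 0.0941
gripper_force: 0.0
```

```bash
python3 - <<'E'
from look import *
p,d,c=look("w_v3",0,0,0)
def edges(c,p,x,y,yaw,z):
    pass
overlay("",c,p,.656,-.1203,0,[(.656,-.1191,21.75,.132,.084,.02,.01,(0,255,0)),(.656,-.1191,21.75,.104,.056,.009,.036,(255,0,0))],"pics/w7.png")
E
```

```text
15.4 [ 0.6535 -0.1199  0.1574] [ 1.7990e+02 -1.2000e-01 -1.5829e+02] [-0.1 -0.8 -0.1] 0.09407625876549439
```

View pics/w7.png

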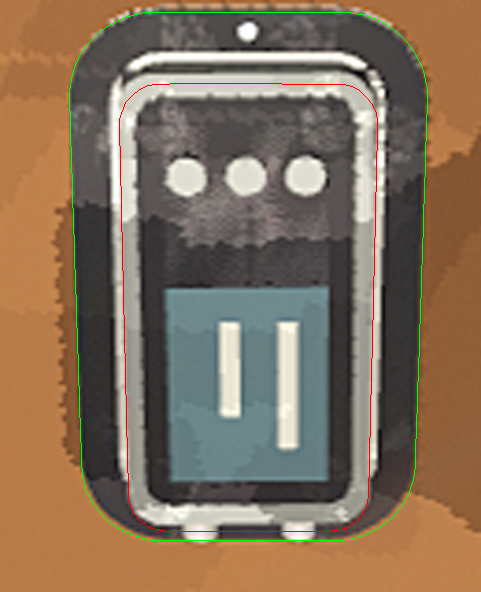

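The transmitter is now centred and square on its pad: rim margins are equal left and right, and the lengthwise residual is under 1 mm. For the remaining devices I look straight down at the pad first, then at the device in the same tool pose, so that calibration bias cancels. Next is the recorder.

```bash
cat >> look.py <<'E'
def fitdev(c,p,x,y,yaw,L,W,r,h,zb=0.,free=True,sat=95):
    """fit device silhouette (prism) to unsaturated blob in the picture"""
    hsv=cv2.cvtColor(p,cv2.COLOR_RGB2HSV); m=((hsv[...,1]<sat)).astype(np.uint8)
    m=cv2.morphologyEx(m,cv2.MORPH_OPEN,np.ones((3,3)))
    n,lab,stt,cen=cv2.connectedComponentsWithStats(m); u,v=proj(c,[[x,y,h]])[0]
    k=min((i for i in range(1,n) if stt[i,4]>300),key=lambda i:np.hypot(*(cen[i]-[u,v])))
    ct=cv2.findContours((lab==k).astype(np.uint8),cv2.RETR_EXTERNAL,cv2.CHAIN_APPROX_NONE)[0]
    B=np.zeros(m.shape,np.uint8); cv2.drawContours(B,ct,-1,255,-1); B=cv2.GaussianBlur(B,(0,0),1).astype(float)
    O=outl(L,W,r)
    def hull(v):
        a=np.radians(v[2]); M=np.array([[np.cos(a),np.sin(a)],[-np.sin(a),np.cos(a)]]); Q=O@M+[x+v[0]/1e3,y+v[1]/1e3]
        return cv2.convexHull(np.vstack([proj(c,np.c_[Q,np.full(len(Q),z)]) for z in(zb,h)]).astype(np.float32))
    def f(v):
        H=np.zeros(m.shape,np.uint8); cv2.fillPoly(H,[np.round(hull(v)*16).astype(np.int32)],255,shift=4)
        return np.abs(cv2.GaussianBlur(H,(0,0),1)-B).sum()/255
    best=min((f((i,j,yaw+b)),i,j,yaw+b) for i in range(-8,9,2) for j in range(-8,9,2) for b in (range(-12,13,4) if free else (0,)))
    R_=minimize(f,best[1:],method="Nelder-Mead",options=dict(initial_simplex=np.array(best[1:])+np.array([[0,0,0],[1.3,0,0],[0,1.3,0],[0,0,3.]]),xatol=.02,fatol=.1))
    print("dev x,y",round(x+R_.x[0]/1e3,4),round(y+R_.x[1]/1e3,4),"yaw",round(R_.x[2],2),"xor px",round(R_.fun,1),"of",round(B.sum()/255))
    return R_.x
E
```

Call:
jog_arm:
  rows:
    - [[-0.2,4.6,0],0,1]
    - [[-0.4,9.2,0],0,1]
    - [[-0.6,13.8,0],0,1]
    - [[-0.8,18.4,0],0,1]
    - [[-0.9,23.1,0],0,1]

```text
time: 15.95
ee_pos: [0.6448, 0.1125, 0.1586]
orientation: [180.0, -0.0, -158.3]
contact_force: [0.6, -0.2, -0.5]
gripper_width: 0.0939
gripper_force: 0.0
```

Call:
jog_arm:
  rows:
    - [[0,0,0],0,1]
    - [[0,0,0],0,1]
    - [[0,0,0],0,1]
    - [[0,0,0],0,1]
    - [[0,0,0],0,1]

```text
time: 16.45
ee_pos: [0.6454, 0.1094, 0.1589]
orientation: [-180.0, -0.0, -158.4]
contact_force: [0.0, -0.0, 0.0]
gripper_width: 0.0945
gripper_force: 0.0
```

```bash
python3 - <<'E'
from look import *
p,d,c=look("w_hrP",0,0,0)
for m in(.006,.007,.008): fitline(c,p,.645,.112,0,.058+m,.058+m,.029+m/2)
E
```

```text
16.45 [0.6454 0.1094 0.1589] [-1.800e+02 -1.000e-02 -1.584e+02] [ 0. -0.  0.] 0.09454214286209223
line x,y 0.6461 0.1112 yaw -8.66 score 275.5
line x,y 0.6461 0.1113 yaw -8.33 score 260.7
line x,y 0.6462 0.1112 yaw 10.55 score 195.9
```

Call:
jog_arm:
  rows:
    - [[-3,-3.6,0],0,1]
    - [[-6,-7.2,0],0,1]
    - [[-9,-10.8,0],0,1]
    - [[-12,-14.4,0],0,1]
    - [[-15,-18,0],0,1]

```text
time: 17.0
ee_pos: [0.4938, -0.0708, 0.1592]
orientation: [-180.0, 0.0, -158.3]
contact_force: [-0.4, -0.3, -0.2]
gripper_width: 0.0939
gripper_force: 0.0
```

Call:
jog_arm:
  rows:
    - [[-3,-3.4,0],0,1]
    - [[-3,-3.4,0],0,1]
    - [[-3,-3.4,0],0,1]
    - [[-3,-3.4,0],0,1]
    - [[-3,-3.4,0],0,1]

```text
time: 17.5
ee_pos: [0.4662, -0.1023, 0.159]
orientation: [180.0, 0.0, -158.2]
contact_force: [0.5, 0.9, -0.2]
gripper_width: 0.0941
gripper_force: 0.0
```

```bash
python3 - <<'E'
from look import *
p,d,c=look("w_hr",0,0,0)
for s in(80,95,110): fitdev(c,p,.463,-.102,0,.058,.058,.029,.016,free=False,sat=s)
E
```

```text
17.5 [ 0.4662 -0.1023  0.159 ] [ 1.7999e+02  4.0000e-02 -1.5821e+02] [ 0.5  0.9 -0.2] 0.09409387975458235
dev x,y 0.4668 -0.103 yaw 0.9 xor px 87.0 of 3419
dev x,y 0.4668 -0.103 yaw 0.9 xor px 80.0 of 3426
dev x,y 0.4666 -0.1032 yaw -0.15 xor px 71.3 of 3445
```

Both fits are clean. The offset from recorder to pad is (+17.94, +21.42) cm. Pick, then carry.

Call:
jog_arm:
  rows:
    - [[0.1,0,-5],0,1]
    - [[0.1,0,-10],0,1]
    - [[0.1,0,-13.5],0,1]
    - [[0.1,0,-14.8],0,1]
    - [[0.1,0,-15.2],0,0.9]

```text
time: 18.05
ee_pos: [0.4653, -0.1017, 0.0049]
orientation: [179.8, -0.2, -158.2]
contact_force: [-0.3, -0.6, 1.3]
gripper_width: 0.089
gripper_force: 0.0
```

Call:
jog_arm:
  rows:
    - [[0,0,0],0,0.8]
    - [[0,0,0],0,0.7]
    - [[0,0,0],0,0.66]
    - [[0,0,0],0,0.64]
    - [[0,0,0],0,0.62]
  squeeze: 12

```text
time: 18.55
ee_pos: [0.4666, -0.1031, 0.0077]
orientation: [-180.0, 0.1, -158.3]
contact_force: [-0.3, 0.6, 1.6]
gripper_width: 0.0584
gripper_force: 0.4
```

Call:
jog_arm:
  rows:
    - [[0,0,0],0,0.6]
    - [[0,0,0],0,0.5]
    - [[0,0,0],0,0]
    - [[0,0,0],0,0]
    - [[0,0,0],0,0]

```text
time: 19.05
ee_pos: [0.4665, -0.103, 0.0076]
orientation: [-180.0, 0.0, -158.3]
contact_force: [-0.7, 2.1, 5.7]
gripper_width: 0.0578
gripper_force: 12.0
```

Call:
jog_arm:
  rows:
    - [[0,0,1],0,0]
    - [[0,0,3],0,0]
    - [[0,0,6],0,0]
    - [[0,0,8],0,0]
    - [[0,0,8],0,0]

```text
time: 19.55
ee_pos: [0.4684, -0.1041, 0.0898]
orientation: [-179.7, 0.3, -158.3]
contact_force: [-0.3, -0.4, -0.2]
gripper_width: 0.0577
gripper_force: 12.0
```

Call:
jog_arm:
  rows:
    - [[3,3.6,0],0,0]
    - [[6,7.2,0],0,0]
    - [[9,10.8,0],0,0]
    - [[12,14.3,0],0,0]
    - [[15,17.9,0],0,0]

```text
time: 20.05
ee_pos: [0.6164, 0.0772, 0.0855]
orientation: [180.0, -0.1, -158.3]
contact_force: [-0.3, -1.5, -0.1]
gripper_width: 0.0575
gripper_force: 12.0
```

Call:
jog_arm:
  rows:
    - [[2,2.5,0],0,0]
    - [[2.9,3.5,-1],0,0]
    - [[2.9,3.5,-3.5],0,0]
    - [[2.9,3.5,-5.5],0,0]
    - [[2.9,3.5,-6.2],0,0]

```text
time: 20.55
ee_pos: [0.6417, 0.1098, 0.021]
orientation: [179.9, -0.4, -158.3]
contact_force: [-0.4, 0.0, -1.5]
gripper_width: 0.0575
gripper_force: 12.0
```

Call:
jog_arm:
  rows:
    - [[0,0,-0.2],0,0]
    - [[0,0,-0.4],0,0]
    - [[0,0,-0.6],0,0]
    - [[0,0,-0.6],0,0]
    - [[0,0,-0.6],0,0]

```text
time: 21.05
ee_pos: [0.6456, 0.1108, 0.0197]
orientation: [-180.0, 0.1, -158.3]
contact_force: [0.0, -0.2, 0.1]
gripper_width: 0.0576
gripper_force: 12.0
```

Call:
jog_arm:
  rows:
    - [[0,0,-0.1],0,0]
    - [[0,0,-0.2],0,0]
    - [[0,0,-0.2],0,0]
    - [[0,0,-0.2],0,0]
    - [[0,0,-0.2],0,0]

```text
time: 21.55
ee_pos: [0.6455, 0.111, 0.0177]
orientation: [-180.0, 0.0, -158.3]
contact_force: [-2.1, 0.3, 6.1]
gripper_width: 0.0574
gripper_force: 12.0
```

Call:
jog_arm:
  rows:
    - [[0,0,0],0,0.65]
    - [[0,0,0],0,0.72]
    - [[0,0,0],0,0.8]
    - [[0,0,0],0,0.8]
    - [[0,0,0],0,0.8]

```text
time: 22.05
ee_pos: [0.6451, 0.111, 0.0167]
orientation: [180.0, -0.0, -158.3]
contact_force: [-0.3, 0.4, -0.4]
gripper_width: 0.0751
gripper_force: 0.0
```

Call:
jog_arm:
  rows:
    - [[0,0,1],0,0.8]
    - [[0,0,4],0,0.8]
    - [[0,0,8],0,1]
    - [[0,0,12],0,1]
    - [[0,0,14],0,1]

```text
time: 22.55
ee_pos: [0.6471, 0.1111, 0.162]
orientation: [-179.9, 0.4, -158.3]
contact_force: [0.3, 0.9, 0.1]
gripper_width: 0.0931
gripper_force: 0.0
```

Call:
jog_arm:
  rows:
    - [[0,0,0],0,1]
    - [[0,0,0],0,1]
    - [[0,0,0],0,1]
    - [[0,0,0],0,1]
    - [[0,0,0],0,1]

```text
time: 23.05
ee_pos: [0.6445, 0.1109, 0.1555]
orientation: [179.9, -0.1, -158.3]
contact_force: [0.2, -0.0, 0.2]
gripper_width: 0.0942
gripper_force: 0.0
```

```bash
sed -i 's/free=True,sat=95):/free=True,sat=95,val=None):/; s/^    m=cv2.morphologyEx(m,cv2.MORPH_OPEN,np.ones((3,3)))$/    if val: m=(hsv[...,2]>val).astype(np.uint8)*(hsv[...,1]<sat)\n&/' look.py
python3 - <<'E'
from look import *
p,d,c=look("w_hrV",0,0,0)
for v in(110,140,160): fitdev(c,p,.646,.1112,0,.058,.058,.029,.026,zb=.01,free=False,val=v)
overlay("",c,p,.646,.1112,0,[(.6461,.1112,0,.065,.065,.0325,.01,(0,255,0)),(.6461,.1112,0,.058,.058,.029,.026,(255,0,0))],"hrV.png",hh=65,sc=3)
E
```

```text
23.05 [0.6445 0.1109 0.1555] [ 1.7995e+02 -1.5000e-01 -1.5829e+02] [ 0.2 -0.   0.2] 0.09424273243863508
dev x,y 0.6456 0.1107 yaw 2.58 xor px 257.8 of 3875
dev x,y 0.6464 0.111 yaw 1.35 xor px 225.4 of 3670
dev x,y 0.6672 0.117 yaw -44.86 xor px 3044.0 of 614
```

The recorder is within about 0.5 mm of its pad's centre. Now the wrist monitor: look at its pad at tool yaw ≈ 207°, then at the device at yaw ≈ 180°.

Call:
jog_arm:
  rows:
    - [[-1.2,4.3,0],1,1]
    - [[-2.4,8.6,0],2,1]
    - [[-3.6,12.9,0],3,1]
    - [[-4.8,17.2,0],4,1]
    - [[-6,21.5,0],5,1]

```text
time: 23.6
ee_pos: [0.5845, 0.3274, 0.1565]
orientation: [180.0, -0.0, -153.3]
contact_force: [0.4, -0.1, -0.1]
gripper_width: 0.094
gripper_force: 0.0
```

Call:
jog_arm:
  rows:
    - [[-1.3,4.3,0],0.3,1]
    - [[-2.6,8.6,0],0.3,1]
    - [[-2.6,8.6,0],0.3,1]
    - [[-2.6,8.6,0],0.3,1]
    - [[-2.6,8.6,0],0.3,1]

```text
time: 24.1
ee_pos: [0.5595, 0.4109, 0.1566]
orientation: [-180.0, -0.1, -153.0]
contact_force: [0.3, 0.5, 0.3]
gripper_width: 0.0939
gripper_force: 0.0
```

```bash
python3 - <<'E'
from look import *
p,d,c=look("w_wmP",0,0,0)
for m in(.006,.007): fitline(c,p,.558,.412,27,.046+m,.046+m,.009+m/2)
E
```

```text
24.1 [0.5595 0.4109 0.1566] [-1.7995e+02 -5.0000e-02 -1.5301e+02] [0.3 0.5 0.3] 0.093892943810923
line x,y 0.559 0.4124 yaw 27.38 score 269.0
line x,y 0.559 0.4125 yaw 27.5 score 263.4
```

Call:
jog_arm:
  rows:
    - [[-1.5,-4.2,0],-3.5,1]
    - [[-3,-8.4,0],-7,1]
    - [[-4.5,-12.6,0],-10.5,1]
    - [[-6,-16.8,0],-14,1]
    - [[-7.5,-21,0],-17.5,1]

```text
time: 24.65
ee_pos: [0.4836, 0.1989, 0.1571]
orientation: [-180.0, 0.0, -170.7]
contact_force: [0.5, -0.5, 0.3]
gripper_width: 0.0939
gripper_force: 0.0
```

Call:
jog_arm:
  rows:
    - [[-1.5,-4.2,0],-3.5,1]
    - [[-3,-8.4,0],-7,1]
    - [[-4.1,-12.1,0],-9.5,1]
    - [[-4.1,-12.1,0],-9.5,1]
    - [[-4.1,-12.1,0],-9.5,1]

```text
time: 25.15
ee_pos: [0.4434, 0.0796, 0.1574]
orientation: [180.0, 0.1, 179.8]
contact_force: [-0.1, -0.5, 0.7]
gripper_width: 0.0942
gripper_force: 0.0
```

Call:
jog_arm:
  rows:
    - [[0,0,0],0,1]
    - [[0,0,0],0,1]
    - [[0,0,0],0,1]
    - [[0,0,0],0,1]
    - [[0,0,0],0,1]

```text
time: 25.65
ee_pos: [0.4433, 0.0814, 0.1569]
orientation: [180.0, -0.0, -179.9]
contact_force: [-0.2, 0.6, -0.6]
gripper_width: 0.0944
gripper_force: 0.0
```

```bash
python3 - <<'E'
from look import *
p,d,c=look("w_wm",0,0,0)
for s in(80,95,110): fitdev(c,p,.443,.081,0,.046,.046,.009,.018,sat=s)
E
```

```text
25.65 [0.4433 0.0814 0.1569] [ 1.7999e+02 -2.0000e-02 -1.7992e+02] [-0.2  0.6 -0.6] 0.09440860894640034
dev x,y 0.4424 0.0808 yaw -0.2 xor px 35.0 of 2834
dev x,y 0.4425 0.0809 yaw -0.56 xor px 27.0 of 2855
dev x,y 0.4425 0.0809 yaw -1.19 xor px 24.0 of 2861
```

Call:
jog_arm:
  rows:
    - [[-0.1,-0.05,-5],-0.7,1]
    - [[-0.1,-0.05,-10],-0.7,1]
    - [[-0.1,-0.05,-13.5],-0.7,1]
    - [[-0.1,-0.05,-14.7],-0.7,0.9]
    - [[-0.1,-0.05,-15.1],-0.7,0.8]

```text
time: 26.2
ee_pos: [0.4408, 0.0805, 0.0043]
orientation: [-180.0, -0.2, 179.3]
contact_force: [-0.7, -0.1, 0.2]
gripper_width: 0.0815
gripper_force: 0.0
```

Call:
jog_arm:
  rows:
    - [[0,0,0],0,0.7]
    - [[0,0,0],0,0.6]
    - [[0,0,0],0,0.55]
    - [[0,0,0],0,0.52]
    - [[0,0,0],0,0.5]

```text
time: 26.7
ee_pos: [0.4427, 0.0805, 0.0066]
orientation: [180.0, 0.1, 179.3]
contact_force: [0.7, -0.1, -0.1]
gripper_width: 0.0473
gripper_force: 0.3
```

Call:
jog_arm:
  rows:
    - [[0,0,0],0,0.48]
    - [[0,0,0],0,0.4]
    - [[0,0,0],0,0]
    - [[0,0,0],0,0]
    - [[0,0,0],0,0]

```text
time: 27.2
ee_pos: [0.4426, 0.0806, 0.0065]
orientation: [180.0, 0.0, 179.3]
contact_force: [-1.0, 0.8, 6.8]
gripper_width: 0.0458
gripper_force: 12.0
```

Call:
jog_arm:
  rows:
    - [[0,0,1],0,0]
    - [[0,0,3],0,0]
    - [[0,0,6],0,0]
    - [[0,0,8],0,0]
    - [[0,0,8],0,0]

```text
time: 27.7
ee_pos: [0.4444, 0.0804, 0.0886]
orientation: [180.0, 0.4, 179.3]
contact_force: [-0.0, 0.6, -0.3]
gripper_width: 0.0457
gripper_force: 12.0
```

Call:
jog_arm:
  rows:
    - [[1.45,4.15,0],3.5,0]
    - [[2.9,8.3,0],7,0]
    - [[4.35,12.45,0],10.5,0]
    - [[5.8,16.6,0],14,0]
    - [[7.25,20.75,0],17.5,0]

```text
time: 28.2
ee_pos: [0.5142, 0.2892, 0.0845]
orientation: [-180.0, -0.1, -163.0]
contact_force: [0.5, -0.1, 0.6]
gripper_width: 0.0461
gripper_force: 12.0
```

Call:
jog_arm:
  rows:
    - [[1.45,4.15,0],3.5,0]
    - [[2.9,8.3,0],7,0]
    - [[4.35,12.45,-1.5],10.6,0]
    - [[4.35,12.45,-4],10.6,0]
    - [[4.35,12.45,-5.5],10.6,0]

```text
time: 28.7
ee_pos: [0.5564, 0.4125, 0.027]
orientation: [-180.0, -0.3, -152.5]
contact_force: [-1.1, -0.8, -0.7]
gripper_width: 0.046
gripper_force: 12.0
```

Call:
jog_arm:
  rows:
    - [[0,0,-0.5],0,0]
    - [[0,0,-0.9],0,0]
    - [[0,0,-1.2],0,0]
    - [[0,0,-1.2],0,0]
    - [[0,0,-1.2],0,0]

```text
time: 29.2
ee_pos: [0.5588, 0.4123, 0.0201]
orientation: [180.0, 0.1, -152.6]
contact_force: [0.3, 0.6, -0.7]
gripper_width: 0.0458
gripper_force: 12.0
```

Position is right (target 0.559, 0.4125, yaw 27.45). I lower the remaining 3.5 mm, release and check.

Call:
jog_arm:
  rows:
    - [[0,0,-0.15],0,0]
    - [[0,0,-0.25],0,0]
    - [[0,0,-0.33],0,0]
    - [[0,0,-0.33],0,0]
    - [[0,0,-0.33],0,0]

```text
time: 29.7
ee_pos: [0.5584, 0.4125, 0.0165]
orientation: [-180.0, 0.0, -152.6]
contact_force: [-1.1, -1.3, 5.9]
gripper_width: 0.046
gripper_force: 12.0
```

Call:
jog_arm:
  rows:
    - [[0,0,0],0,0]
    - [[0,0,0],0,0]
    - [[0,0,0],0,0]
    - [[0,0,0],0,0]
    - [[0,0,0],0,0]

```text
time: 30.2
ee_pos: [0.5584, 0.4125, 0.0166]
orientation: [-180.0, 0.0, -152.6]
contact_force: [-1.4, -1.4, 6.0]
gripper_width: 0.0456
gripper_force: 12.0
```

Call:
jog_arm:
  rows:
    - [[0,0,0],0,0.52]
    - [[0,0,0],0,0.6]
    - [[0,0,0],0,0.7]
    - [[0,0,0],0,0.7]
    - [[0,0,0],0,0.7]

```text
time: 30.7
ee_pos: [0.5582, 0.4124, 0.0155]
orientation: [180.0, -0.0, -152.6]
contact_force: [-0.5, 0.8, -0.1]
gripper_width: 0.0658
gripper_force: 0.0
```

Call:
jog_arm:
  rows:
    - [[0,0,1],0,0.7]
    - [[0,0,4],0,0.7]
    - [[0,0,8],0,1]
    - [[0,0,12],0,1]
    - [[0,0,14],0,1]

```text
time: 31.2
ee_pos: [0.5599, 0.4135, 0.1609]
orientation: [180.0, 0.4, -152.6]
contact_force: [0.2, 0.8, -0.1]
gripper_width: 0.0865
gripper_force: 0.0
```

Call:
jog_arm:
  rows:
    - [[0,0,0],0,1]
    - [[0,0,0],0,1]
    - [[0,0,0],0,1]
    - [[0,0,0],0,1]
    - [[0,0,0],0,1]

```text
time: 31.7
ee_pos: [0.5576, 0.412, 0.1541]
orientation: [-180.0, -0.2, -152.6]
contact_force: [-0.3, -0.2, -0.2]
gripper_width: 0.0938
gripper_force: 0.0
```

```bash
python3 - <<'E'
from look import *
p,d,c=look("w_wmV",0,0,0)
for v in(100,120,140): fitdev(c,p,.559,.4125,27.5,.046,.046,.009,.028,zb=.01,val=v)
for m in(-.002,-.003,-.004): fitline(c,p,.559,.4125,27.5,.046+m,.046+m,.009+m/2,z=.028)
overlay("",c,p,.559,.4125,0,[(.559,.4125,27.45,.053,.053,.0125,.01,(0,255,0)),(.559,.4125,27.45,.046,.046,.009,.028,(255,0,0))],"wmV.png",hh=65,sc=3)
cv2.imwrite("pics/w8.png",np.hstack([cv2.imread("hrV.png"),cv2.imread("wmV.png")]))
E
```

```text
31.7 [0.5576 0.412  0.1541] [-1.7999e+02 -1.5000e-01 -1.5259e+02] [-0.3 -0.2 -0.2] 0.09381345166358192
dev x,y 0.5587 0.4118 yaw 28.36 xor px 432.5 of 3475
dev x,y 0.5585 0.4125 yaw 27.9 xor px 259.9 of 3283
dev x,y 0.5592 0.413 yaw 27.74 xor px 243.0 of 2977
line x,y 0.5582 0.4122 yaw 27.49 score 268.9
line x,y 0.5582 0.4125 yaw 26.71 score 269.0
line x,y 0.5585 0.4124 yaw 28.07 score 243.1
```

View pics/w8.png

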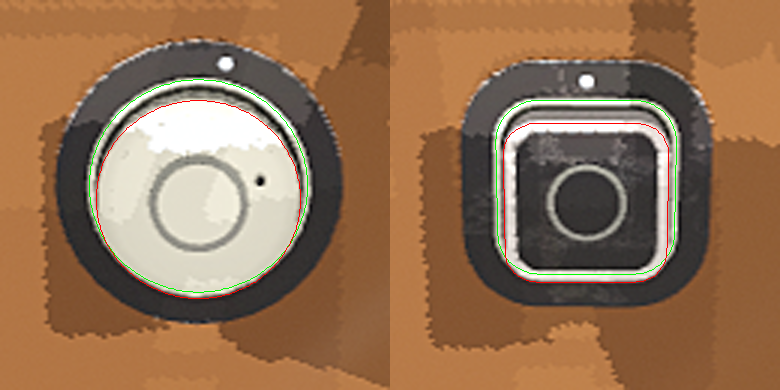

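Both devices sit centred in their outlines: recorder (198,200) and wrist monitor (587,203), rims on the red predictions with even margins. Now the oximeter's pad and then the oximeter.

Call:
jog_arm:
  rows:
    - [[-0.1,-4.2,0],-3,1]
    - [[-0.2,-8.4,0],-6,1]
    - [[-0.3,-12.6,0],-9,1]
    - [[-0.4,-16.8,0],-12,1]
    - [[-0.5,-21,0],-15,1]

```text
time: 32.25
ee_pos: [0.5528, 0.2009, 0.1553]
orientation: [-180.0, -0.0, -167.7]
contact_force: [0.3, -0.9, 0.9]
gripper_width: 0.0943
gripper_force: 0.0
```

Call:
jog_arm:
  rows:
    - [[-0.1,-4.2,0],-3,1]
    - [[-0.2,-8.4,0],-6,1]
    - [[-0.3,-12.6,0],-9,1]
    - [[-0.4,-16.8,0],-12,1]
    - [[-0.5,-21,0],-15,1]

```text
time: 32.75
ee_pos: [0.5479, -0.0092, 0.1555]
orientation: [180.0, -0.0, 177.3]
contact_force: [0.5, -0.5, -0.6]
gripper_width: 0.0939
gripper_force: 0.0
```

Call:
jog_arm:
  rows:
    - [[-0.1,-4.2,0],-3.5,1]
    - [[-0.2,-8.4,0],-7,1]
    - [[-0.3,-12.6,0],-10.5,1]
    - [[-0.4,-16.8,0],-14,1]
    - [[-0.5,-21,0],-17,1]

```text
time: 33.25
ee_pos: [0.5429, -0.2192, 0.1554]
orientation: [180.0, -0.0, 160.3]
contact_force: [0.9, -0.2, -0.0]
gripper_width: 0.0938
gripper_force: 0.0
```

Call:
jog_arm:
  rows:
    - [[-0.2,-4.2,0],-3.5,1]
    - [[-0.4,-8.4,0],-7,1]
    - [[-0.6,-12.6,0],-10.5,1]
    - [[-0.8,-16.8,0],-14,1]
    - [[-0.8,-20,0],-16,1]

```text
time: 33.75
ee_pos: [0.5346, -0.4202, 0.1551]
orientation: [-180.0, -0.0, 144.2]
contact_force: [-0.4, -0.1, 0.2]
gripper_width: 0.0942
gripper_force: 0.0
```

Call:
jog_arm:
  rows:
    - [[0,0,0],0,1]
    - [[0,0,0],0,1]
    - [[0,0,0],0,1]
    - [[0,0,0],0,1]
    - [[0,0,0],0,1]

```text
time: 34.25
ee_pos: [0.5355, -0.4163, 0.156]
orientation: [180.0, 0.0, 144.5]
contact_force: [-0.0, -0.5, -0.0]
gripper_width: 0.094
gripper_force: 0.0
```

```bash
python3 - <<'E'
from look import *
p,d,c=look("w_oxP",0,0,0)
for m in(.006,.007): fitline(c,p,.535,-.417,-36,.062+m,.036+m,.014+m/2)
E
```

```text
34.25 [ 0.5355 -0.4163  0.156 ] [179.98   0.   144.51] [-0.  -0.5 -0. ] 0.0940497172449747
line x,y 0.5349 -0.4174 yaw -36.11 score 270.5
line x,y 0.5351 -0.4174 yaw -36.12 score 269.2
```

Call:
jog_arm:
  rows:
    - [[-3.2,2.8,0],0,1]
    - [[-6.4,5.6,0],0,1]
    - [[-9.6,8.4,0],0,1]
    - [[-12.8,11.2,0],0,1]
    - [[-15.6,13.7,0],0,1]

```text
time: 34.8
ee_pos: [0.3776, -0.2785, 0.1558]
orientation: [180.0, -0.0, 144.5]
contact_force: [0.1, -1.2, -0.4]
gripper_width: 0.0936
gripper_force: 0.0
```

Call:
jog_arm:
  rows:
    - [[0,0,0],0,1]
    - [[0,0,0],0,1]
    - [[0,0,0],0,1]
    - [[0,0,0],0,1]
    - [[0,0,0],0,1]

```text
time: 35.3
ee_pos: [0.38, -0.2813, 0.1555]
orientation: [180.0, 0.0, 144.4]
contact_force: [0.0, 0.4, -0.3]
gripper_width: 0.094
gripper_force: 0.0
```

```bash
python3 - <<'E'
from look import *
p,d,c=look("w_ox",0,0,0)
for s in(80,95,110): fitdev(c,p,.378,-.279,-38,.062,.036,.014,.03,sat=s)
E
```

```text
35.3 [ 0.38   -0.2813  0.1555] [179.99   0.   144.42] [ 0.   0.4 -0.3] 0.09396140951914793
dev x,y 0.3783 -0.2815 yaw -44.12 xor px 42.8 of 3086
dev x,y 0.3782 -0.2814 yaw -44.35 xor px 28.6 of 3108
dev x,y 0.3781 -0.2815 yaw -44.26 xor px 32.0 of 3115
```

The oximeter is at (0.3782, -0.2814), yaw -44.3°. Its pad is at (0.535, -0.4174), yaw -36.1°. Pick it.

Call:
jog_arm:
  rows:
    - [[-0.2,0,-4],-5,1]
    - [[-0.2,0,-8],-8.7,1]
    - [[-0.2,0,-12],-8.7,1]
    - [[-0.2,0,-14.2],-8.7,0.9]
    - [[-0.2,0,-14.8],-8.7,0.8]

```text
time: 35.85
ee_pos: [0.3759, -0.2793, 0.0051]
orientation: [180.0, -0.3, 135.7]
contact_force: [-0.2, -0.1, 0.6]
gripper_width: 0.0815
gripper_force: 0.0
```

Call:
jog_arm:
  rows:
    - [[0,0,0],0,0.6]
    - [[0,0,0],0,0.5]
    - [[0,0,0],0,0.44]
    - [[0,0,0],0,0.41]
    - [[0,0,0],0,0.39]

```text
time: 36.35
ee_pos: [0.3777, -0.281, 0.0085]
orientation: [180.0, 0.1, 135.7]
contact_force: [-0.4, -0.2, -0.6]
gripper_width: 0.0415
gripper_force: 0.0
```

Call:
jog_arm:
  rows:
    - [[0,0,0],0,0.38]
    - [[0,0,0],0,0.3]
    - [[0,0,0],0,0]
    - [[0,0,0],0,0]
    - [[0,0,0],0,0]

```text
time: 36.85
ee_pos: [0.3775, -0.2807, 0.0081]
orientation: [180.0, 0.0, 135.7]
contact_force: [-0.2, 1.0, 6.1]
gripper_width: 0.0361
gripper_force: 12.0
```

Call:
jog_arm:
  rows:
    - [[0,0,1],0,0]
    - [[0,0,3],0,0]
    - [[0,0,6],0,0]
    - [[0,0,8],0,0]
    - [[0,0,8],0,0]

```text
time: 37.35
ee_pos: [0.3788, -0.2822, 0.0904]
orientation: [-180.0, 0.4, 135.7]
contact_force: [0.6, 0.4, -0.0]
gripper_width: 0.0357
gripper_force: 12.0
```

```bash
python3 - <<'E'
from h import *
t=np.load("top.npz"); K,dc,W=cam("top"); d=t["d"]
v,u=np.mgrid[:420,:560]; n=cv2.undistortPoints(np.c_[u.ravel(),v.ravel()].astype(float).reshape(-1,1,2),K,dc).reshape(-1,2)
X=(np.c_[n,np.ones(len(n))]*d.reshape(-1,1))@D; P=(X-W[:3,3])@W[:3,:3]
m=(P[:,2]>.04)&(d.ravel()>0)&(P[:,0]>.35)&(P[:,0]<.72)&(P[:,1]<-.44)
Q=P[m]; print(len(Q),Q[:,1].max(),Q[:,2].max(),np.percentile(Q[:,2],[5,50,95]))
E
```

```text
6738 -0.5207613449317927 0.10373833636397424 [0.05437562 0.0770903  0.09923569]
```

Call:
jog_arm:
  rows:
    - [[3.2,-2.7,0],2,0]
    - [[6.4,-5.4,0],4,0]
    - [[9.6,-8.1,0],6,0]
    - [[12.8,-10.8,0],8.2,0]
    - [[15.7,-13.6,0],8.2,0]

```text
time: 37.85
ee_pos: [0.535, -0.4169, 0.0859]
orientation: [180.0, -0.1, 144.0]
contact_force: [-0.1, 0.2, -0.3]
gripper_width: 0.0363
gripper_force: 12.0
```

The case starts beyond y = -0.52 and is at most 0.104 m high, so the gripper body clears it. Lower.

Call:
jog_arm:
  rows:
    - [[0,0,-2],0,0]
    - [[0,0,-4],0,0]
    - [[0,0,-5.5],0,0]
    - [[0,0,-6.3],0,0]
    - [[0,0,-6.5],0,0]

```text
time: 38.35
ee_pos: [0.5332, -0.4156, 0.0205]
orientation: [180.0, -0.2, 143.9]
contact_force: [1.1, 1.7, -0.1]
gripper_width: 0.0358
gripper_force: 12.0
```

Call:
jog_arm:
  rows:
    - [[0,0,0],0,0]
    - [[0,0,0],0,0]
    - [[0,0,0],0,0]
    - [[0,0,0],0,0]
    - [[0,0,0],0,0]

```text
time: 38.85
ee_pos: [0.5344, -0.4167, 0.0233]
orientation: [-180.0, 0.1, 143.9]
contact_force: [-0.5, -0.0, -1.2]
gripper_width: 0.0357
gripper_force: 12.0
```

Target was (0.5344, -0.4169); 5 mm remain.

Call:
jog_arm:
  rows:
    - [[0,0,-0.2],0,0]
    - [[0,0,-0.35],0,0]
    - [[0,0,-0.45],0,0]
    - [[0,0,-0.5],0,0]
    - [[0,0,-0.5],0,0]

```text
time: 39.35
ee_pos: [0.5341, -0.4164, 0.0182]
orientation: [180.0, -0.0, 143.9]
contact_force: [-1.6, 1.6, 4.2]
gripper_width: 0.0362
gripper_force: 12.0
```

Call:
jog_arm:
  rows:
    - [[0,0,0],0,0]
    - [[0,0,0],0,0]
    - [[0,0,0],0,0]
    - [[0,0,0],0,0]
    - [[0,0,0],0,0]

```text
time: 39.85
ee_pos: [0.5341, -0.4164, 0.0182]
orientation: [180.0, -0.0, 143.9]
contact_force: [-1.8, 1.7, 4.9]
gripper_width: 0.0359
gripper_force: 12.0
```

Call:
jog_arm:
  rows:
    - [[0,0,0],0,0.42]
    - [[0,0,0],0,0.5]
    - [[0,0,0],0,0.6]
    - [[0,0,0],0,0.6]
    - [[0,0,0],0,0.6]

```text
time: 40.35
ee_pos: [0.5342, -0.4166, 0.0174]
orientation: [180.0, -0.0, 143.9]
contact_force: [-1.0, -0.2, -0.4]
gripper_width: 0.0562
gripper_force: 0.0
```

Call:
jog_arm:
  rows:
    - [[0,0,1],0,0.6]
    - [[0,0,4],0,0.6]
    - [[0,0,8],0,1]
    - [[0,0,12],0,1]
    - [[0,0,14],0,1]

```text
time: 40.85
ee_pos: [0.5356, -0.4179, 0.1629]
orientation: [-179.9, 0.4, 143.9]
contact_force: [0.3, -0.1, -0.2]
gripper_width: 0.0768
gripper_force: 0.0
```

Call:
jog_arm:
  rows:
    - [[0,0,0],0,1]
    - [[0,0,0],0,1]
    - [[0,0,0],0,1]
    - [[0,0,0],0,1]
    - [[0,0,0],0,1]

```text
time: 41.35
ee_pos: [0.5337, -0.4161, 0.1561]
orientation: [180.0, -0.2, 143.9]
contact_force: [-0.6, 0.3, -0.3]
gripper_width: 0.0944
gripper_force: 0.0
```

```bash
python3 - <<'E'
from look import *
p,d,c=look("w_oxV",0,0,0)
for v in(120,140): fitdev(c,p,.535,-.4174,-36.1,.062,.036,.014,.04,zb=.01,val=v)
overlay("",c,p,.535,-.4174,0,[(.535,-.4174,-36.1,.069,.043,.0175,.01,(0,255,0)),(.535,-.4174,-36.1,.062,.036,.014,.04,(255,0,0))],"oxV.png",hh=65,sc=3)
z=np.load("w_v3.npz"); c3=cam("wrist",dict(ee_pos=z["e"],orientation=z["o"]))
t,_=arm.read_camera("top"); ct=cam("top")
T=ortho(ct,t,.655,-.119,.036,.07,390)
cv2.imwrite("pics/w9.png",np.hstack([cv2.imread("oxV.png"),T[:,:,::-1]]))
a=np.load("top.npz")["p"].astype(int); df=np.abs(t.astype(int)-a).sum(2)
for n,P in dict(mask=(.69,.31,.05),glass=(.69,-.30,.05)).items():
    u,v=proj(ct,[P])[0].astype(int); print(n,df[v-25:v+25,u-25:u+25].mean())
E
```

```text
41.35 [ 0.5337 -0.4161  0.1561] [ 1.7997e+02 -1.6000e-01  1.4391e+02] [-0.6  0.3 -0.3] 0.09443245184592197
dev x,y 0.5351 -0.4168 yaw -35.35 xor px 389.5 of 3513
dev x,y 0.5351 -0.4168 yaw -35.93 xor px 357.5 of 3446
mask 1.5344
glass 1.4384
```

View pics/w9.png

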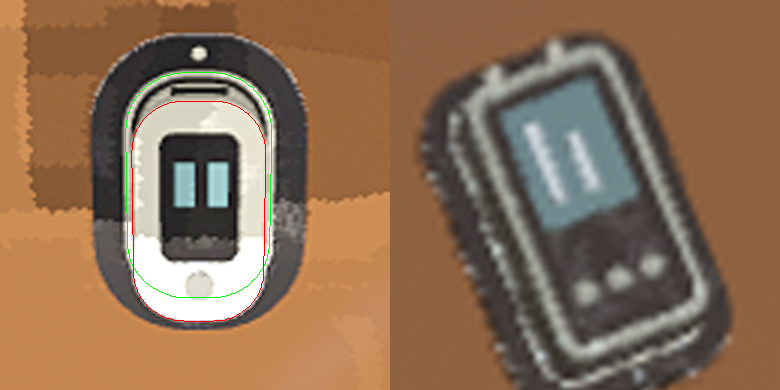

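The oximeter at (199,210) is centred and square in its outline, the transmitter still sits square on its pad, and the mask and glass have not moved. Handing in.

```bash
python3 -c "
from rig import arm
print(arm.finish_job())"
```

```text
the job is handed in; nothing more can be done
None
```

I put all four instruments on their own pads, face up and square with their outlines, and handed the job in at about 41 s. By my measurements each is within about 1 mm of centre. The mask and glass showed no change in the camera images.

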